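# Sweep the drawing clear into the tray

### The job

Clear the drawing: with the fingers, sweep the three erasers and the two pencil sharpeners across the drawing board and over its end into the shallow steel tray that stands against it. Only push them along the board and let them drop off its end: do not pick up, carry or flick any of them. Leave the ink bottle, both markers and the marker case where they are.

Things in the scene. Friction and masses are not known exactly. Their poses are not given: they have to be found in the camera images.
- board: Fixed plywood drawing board, 300 (x) by 380 mm (y), no rim; level top 36 mm above the table. Origin on the table under its centre; x points away from the robot (turned up to 0.25 rad), y along its length: its ends lie at y -190 and +190 mm. A dark A4 drawing is taped flat on it. The things to sweep start within x -53 to +49, y -117 to +117 mm of this frame.
- tray: Fixed open steel tray on the table against one end of the board (1 mm gap): at its +y or its -y end. 260 mm along that end (x), 130 mm across (y), 28 mm high, so its rim is 8 mm below the board's top; walls and floor 3 mm. Axes parallel to the board's. Origin at the centre of its underside, 256 mm from the board's centre along y, up to 12 mm off along x.
- eraser_long: White vinyl eraser in an off-white card sleeve, 44 x 20 x 12 mm, 13 to 22 g. Origin at the centre of the block, 6 mm above the face it lies on; x along its length, y along its width, z up at the start. Loose; starts flat on the drawing, anywhere in its middle part, at any yaw.
- eraser_square: Plain white eraser, 30 x 24 x 12 mm, 11 to 20 g. Origin at the centre of the block, 6 mm above the face it lies on; x along its length, y along its width, z up at the start. Loose; starts flat on the drawing, anywhere in its middle part, at any yaw.
- eraser_small: Small plain white eraser, 25 x 18 x 12 mm, 10 to 18 g. Origin at the centre of the block, 6 mm above the face it lies on; x along its length, y along its width, z up at the start. Loose; starts flat on the drawing, anywhere in its middle part, at any yaw.
- sharpener_single: Brass one-hole pencil sharpener, a block 25 x 15 x 12 mm, 18 to 31 g, with a thin blade on top. Origin at the centre of the block, 6 mm above the face it lies on; x along its length, y along its width, z up at the start. Loose; starts flat on the drawing, anywhere in its middle part, at any yaw.
- sharpener_double: Aluminium two-hole pencil sharpener, a block 26 x 25 x 12 mm, 14 to 25 g, with two thin blades on top. Origin at the centre of the block, 6 mm above the face it lies on; x along its length, y along its width, z up at the start. Loose; starts flat on the drawing, anywhere in its middle part, at any yaw.
- ink_bottle: Bystander: squat round ink bottle, dark glass with a black cap and a pale label band, 44 mm across and 44 mm high, standing upright on the board's margin away from the robot, centre 118 to 124 mm along +x of the board's frame and within 130 mm of its middle along y. Origin at the centre of its foot. Loose, 90 g.
- marker: Bystander: black square-barrelled marker pen, 146 mm long (its y) and 14 mm square, lying along the board's length on the board's margin nearest the robot, 131 to 135 mm along -x of the board's frame. Origin under its middle. Loose, 20 g.
- table_marker: Bystander: another such marker, lying on the table 190 to 220 mm along +x from the board's centre (beyond the board). Origin under its middle. Loose, 20 g.
- marker_case: Bystander: closed black zip case for markers, 220 mm (x) by 126 mm (y) by 44 mm high, lying on the table against the end of the board that has no tray. Origin at the centre of its underside. Loose, 900 g.

How it is judged:
By the outcome, as a careful person would: the job done as asked, in the order asked, and still so for the second after the job is handed in, with the robot touching nothing.
It also fails if it takes over 61 s, if anything falls off the work surface, if the arm or the gripper's body presses on something with over 40 N, if the wrist force passes 120 N, or if a joint passes its speed limit or range.

### The arm

A 6-joint arm with a two-finger parallel gripper is mounted at the origin on the work surface. World frame = base frame: x ahead of the robot, y to its left, z up, the work surface at z = 0. Lengths are in mm, angles in degrees, forces in N, time in s.
With the tool pointing down it reaches from about 350 to 850 mm from the base axis. Payload 8.1 kg.
Tool frame: the origin (TCP) lies at the very end of the fingers, on their centre line; the grasp point (between the pads) lies 19 mm behind it (r.grip_depth is the distance from the TCP to the grasp point, in mm); y points along the fingers, z is the direction in which the jaws open and shut, and the axes are right-handed (so a half turn about y gives the same grasp; the last joint's range is limited). The gripper opens to 85 mm and grips with 20 to 120 N. Pads are 22 mm wide; open, the fingers measure 114 mm over their backs; the gripper's body (76 mm by 85 mm) begins 54 mm behind the grasp point. The pads swing forward as they close: fully open they stand 13 mm farther back than shut.
Start: joints at [-68.319, 7.471, 85.268, -0, 87.261, -4.893], TCP at [268.43, -536.611, 231.292] pointing down, gripper open.
Joint ranges: [-169.43, 169.43], [-51.17, 129.36], [1.28, 143.12], [-76.62, 256.62], [0, 156.53], [-152.29, 152.29]. Speed limits (degrees/s): [136.94, 136.94, 159.86, 180, 180, 180].

### API

Orientations are given as [roll, pitch, yaw] about the fixed x, y, z axes, in that order (R = Rz(yaw) Ry(pitch) Rx(roll)).
In Python, from bench import readout, eyes, r gives the robot as it stands. The module is installed in compiled form; this text tells all that it offers.
- The arm moves only by the tool move_arm, never from a script. Its argument "motion" is text: rows parted by semicolons, each of 6 numbers parted by spaces: the shift along the world's x, y, z in cm, then the turn, a rotation vector about the world's x, y, z in degrees. A call has 1 to 10 rows; each row is the pose to reach, as a shift and turn from the pose commanded when the call began; what a row does not reach only later rows make up. A row lasts 1/12 s, in which the tool goes at most 41.7 mm and 7.16 degrees, less where a joint would pass 70% of its speed; a pose out of reach is approached as far as the arm can. A call with a gripper value outside its range is refused whole. "fingers" is the finger opening in cm, from 0 to 8.54, set as the call begins (left out, the last holds). The fingers move at their own pace and stop on an object; "squeeze" is the grip in N (left out, the last holds). Time passes only in rows, so rows that repeat a pose let the fingers close. It gives the time, the measured TCP pose, the force and the opening at its end, in the units of the state.
- readout.sense(): the state, without advancing time (a new reading comes with each control period).
- eyes.snapshot(name): name is "scene" or "top"; returns a dict with "image" (400x640x3 uint8, blue, green, red), "fx", "fy", "cx", "cy" (pixels), "dist_coeffs" ([k1, k2, p1, p2, k3] as OpenCV has them; the pictures are not rectified), "world_to_cam" (4x4, takes a point from world to camera coordinates). Camera axes: x right, y down, z forward; pixel columns grow to the right and rows downward; lengths in mm; the calibration is good to about 2 mm. A picture is of the moment at which its call begins. There is no depth.
- r.hand_in(): hands the job in, once; it reports no verdict.
The state is a dict: "time": time; "joint_pos": joint angles; "qd": joint speeds; "joint_efforts": joint torques, N m; "tool_pos": TCP position; "tcp_rot": TCP orientation; "ft_force": force on the tool from outside, world axes, zero at the start; "wrist_torque": the same for the moment, N m; "finger_gap": finger opening in mm.
Only numpy, scipy, OpenCV 4.12 (cv2) and the standard library are available. Lean on these libraries where they do the work, as an engineer would, in place of code of your own. Each camera call takes 0.05 s, during which the arm holds its last target. There are 200 camera calls.

## Working session

There is one attempt and no reset: what is moved stays moved. The work goes in short steps, Python scripts to look and compute and a tool call to move; the robot and the scene stay as the last step left them, time stands still between calls to the robot, and variables do not carry over. Pictures are saved under pics/ and viewed, about 8 in all and at most 12, crops included, and the job is handed in when it is done.

Besides the shell and the picture viewer there is one more tool, called as name(argument=value, ...), one argument or row to a line, values as JSON. move_arm: Moves the arm, as the interface text tells. Its arguments: {"type":"object","properties":{"motion":{"type":"string"},"fingers":{"type":"number"},"squeeze":{"type":"number"}},"required":["motion"]}

```bash
mkdir -p pics
python3 - <<'E'
from bench import readout, eyes, r
import cv2,pickle
s=readout.sense();print({k:s[k] for k in('time','tool_pos','tcp_rot','finger_gap')})
for n in('scene','top'):
    d=eyes.snapshot(n);pickle.dump(d,open(n+'.pkl','wb'));cv2.imwrite(f'pics/{n}0.png',d['image'])
    print(n,d['fx'],d['cx'],d['cy'],d['dist_coeffs'],d['world_to_cam'])
E
```

```text
{'time': 0.0, 'tool_pos': array([ 268.24432672, -536.07671707,  230.23677086]), 'tcp_rot': array([-9.01071350e+01,  1.16175568e-02, -1.53424669e+02]), 'finger_gap': 85.30218897529994}
scene 484.0101324118631 321.3845223156464 205.61985705771696 [-0.1426832  0.         0.         0.         0.       ] [[ 1.66892324e-01  9.85970392e-01  3.05587584e-03 -1.28178790e+02]
 [ 7.53815649e-01 -1.25597174e-01 -6.44970788e-01 -3.90118574e+02]
 [-6.35538291e-01  1.09944241e-01 -7.64201115e-01  1.37574126e+03]
 [ 0.00000000e+00  0.00000000e+00  0.00000000e+00  1.00000000e+00]]
top 370.17667922509025 324.94326648049423 195.7660778392455 [0.00413275 0.         0.         0.         0.        ] [[-2.99043081e-02 -9.98802291e-01 -3.87261748e-02  4.79983064e+01]
 [-9.95896888e-01  3.30831828e-02 -8.42311816e-02  5.76995272e+02]
 [ 8.54114822e-02  3.60484017e-02 -9.95693422e-01  6.91634153e+02]
 [ 0.00000000e+00  0.00000000e+00  0.00000000e+00  1.00000000e+00]]
```

View pics/top0.png

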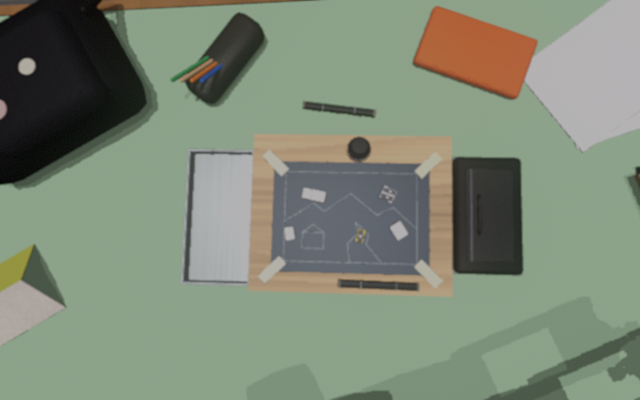

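View pics/scene0.png

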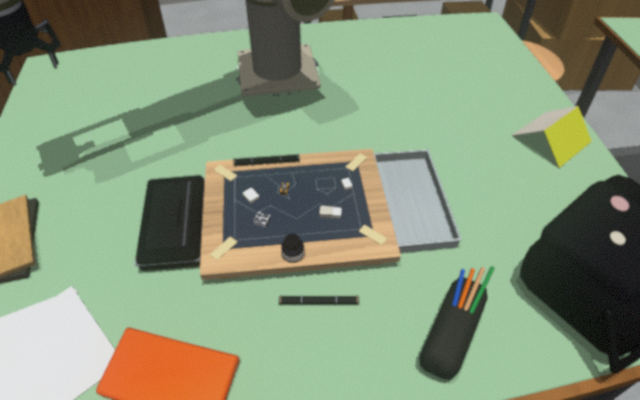

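The top view shows the tray on the +y (left) side and the case on the right. Approximate top-view pixels:
- long eraser (314,195)
- double sharpener (388,194)
- square eraser (399,231)
- brass sharpener (361,236)
- small eraser (290,233)

The scene view agrees with this layout.

```bash
cat > h.py <<'E'
import numpy as np,cv2
def ray(d,px,z):
    K=np.array([[d['fx'],0,d['cx']],[0,d['fy'],d['cy']],[0,0,1.]])
    u=cv2.undistortPoints(np.array(px,float).reshape(-1,1,2),K,np.array(d['dist_coeffs'],float)).reshape(-1,2)
    T=np.array(d['world_to_cam']);R,t=T[:3,:3],T[:3,3];c=-R.T@t
    v=np.c_[u,np.ones(len(u))]@R
    return c+v*((z-c[2])/v[:,2])[:,None]
def board(d):
    hsv=cv2.cvtColor(d['image'],cv2.COLOR_BGR2HSV)
    m=cv2.inRange(hsv,(8,50,90),(25,255,255))
    m=cv2.morphologyEx(m,cv2.MORPH_CLOSE,np.ones((5,5)))
    c=max(cv2.findContours(m,0,2)[0],key=lambda c:cv2.contourArea(cv2.convexHull(c)) if 150<c[:,0,1].mean()<280 else 0)
    return c,cv2.minAreaRect(cv2.convexHull(c))
def blobs(d,roi,thr=135):
    x0,y0,x1,y1=roi;g=d['image'].max(2);m=np.zeros_like(g);m[y0:y1,x0:x1]=(g[y0:y1,x0:x1]>thr)*255
    return [c for c in cv2.findContours(m,0,2)[0] if cv2.contourArea(c)>12]
E
python3 - <<'E'
import pickle
from h import *
d=pickle.load(open('top.pkl','rb'))
c,rc=board(d);print(rc)
p=ray(d,cv2.boxPoints(rc),36)[:,:2];print(p.round(1),[np.linalg.norm(p[i]-p[i-1]).round() for i in range(4)],p.mean(0))
im=d['image'].copy()
for b in blobs(d,(283,170,422,262)):
    q=cv2.minAreaRect(ray(d,b,48)[:,:2].astype(np.float32))
    print(cv2.minAreaRect(b)[0],[np.round(v,1) for v in q]);cv2.drawContours(im,[b],-1,(0,0,255),1)
cv2.drawContours(im,[cv2.boxPoints(rc).astype(int)],-1,(255,0,0),1)
for n in('scene',):
    e=pickle.load(open('scene.pkl','rb'))
    print('scene ctrs',ray(e,[[330,211],[262,218],[250,195],[284,188],[347,184]],44)[:,:2].round(0))
cv2.imwrite('pics/c1.png',cv2.resize(im[120:310,170:470],None,fx=2.6,fy=2.6,interpolation=2))
E
```

```text
((352.1011962890625, 213.257568359375), (204.00318908691406, 159.93592834472656), 1.6211459636688232)
[[ 403.7  179.7]
 [ 709.9  167.1]
 [ 682.9 -224.5]
 [ 384.4 -198.5]] [np.float64(379.0), np.float64(306.0), np.float64(393.0), np.float64(300.0)] [545.21866218 -19.03596171]
(289.0, 233.5) [array([507.9,  98.1]), array([18.7, 24.2]), np.float64(88.8)]
(398.65380859375, 230.23074340820312) [array([ 508. , -105.2]), array([29.5, 24.1]), np.float64(31.1)]
(388.0, 193.5) [array([576.6, -88.7]), array([22.2, 13.1]), np.float64(88.1)]
(313.35296630859375, 194.41175842285156) [array([579.6,  50.7]), array([43.8, 21.2]), np.float64(75.5)]
(418.0, 173.5) [array([ 612.3, -146. ]), array([11.1, 13.2]), np.float64(87.1)]
scene ctrs [[ 578.   50.]
 [ 573.  -88.]
 [ 508. -107.]
 [ 500.  -35.]
 [ 511.   99.]]
```

View pics/c1.png

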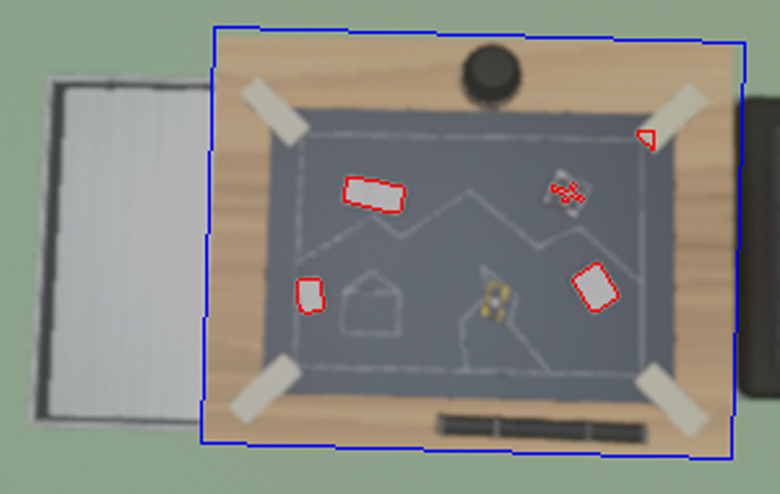

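Board yaw is about −3°, and its tray end lies at world y ≈ 172–176. The top and scene views agree on object positions to a few mm. Next I move above the first start pose with the fingers nearly shut and the jaw axis along board x.

move_arm(
  motion="23.8 59.2 -11 0 0 60.4;23.8 59.2 -11 0 0 60.4;23.8 59.2 -11 0 0 60.4;23.8 59.2 -11 0 0 60.4;23.8 59.2 -11 0 0 60.4;23.8 59.2 -11 0 0 60.4;23.8 59.2 -11 0 0 60.4;23.8 59.2 -11 0 0 60.4;23.8 59.2 -11 0 0 60.4;23.8 59.2 -11 0 0 60.4",
  fingers=1.0,
  squeeze=20,
)

```text
time: 0.93
tool_pos: [421.6, -153.6, 160.0]
tcp_rot: [-90.0, 0.0, -92.8]
ft_force: [1.3, -0.0, 0.2]
finger_gap: 10.1
```

move_arm(
  motion="8.4 21 -4 0 0 0;8.4 21 -4 0 0 0;8.4 21 -4 0 0 0;8.4 21 -4 0 0 0;8.4 21 -4 0 0 0;8.4 21 -4 0 0 0;8.4 21 -4 0 0 0",
)

```text
time: 1.52
tool_pos: [505.5, 58.5, 119.0]
tcp_rot: [-90.1, 0.1, -92.8]
ft_force: [-0.6, 0.4, 0.2]
finger_gap: 10.2
```

move_arm(
  motion="0 0 -3 0 0 0;0 0 -5 0 0 0;0 0 -6.5 0 0 0;0 0 -7.2 0 0 0;0 0 -7.6 0 0 0;0 0 -7.9 0 0 0;0 0 -7.9 0 0 0;0 0 -7.9 0 0 0",
)

```text
time: 2.18
tool_pos: [506.4, 54.2, 42.5]
tcp_rot: [-89.9, 0.0, -93.0]
ft_force: [-0.9, -0.4, 0.4]
finger_gap: 10.1
```

Run:
```python
from bench import readout, eyes
import cv2
s=readout.sense();print(s['tool_pos'],s['ft_force'])
d=eyes.snapshot('scene')['image'];t=eyes.snapshot('top')['image']
a=cv2.resize(d[130:290,130:460],(660,320));b=cv2.resize(t[120:310,170:470],(480,280))
import numpy as np
o=np.zeros((600,660,3),'uint8');o[:320]=a;o[320:,:480]=b
cv2.imwrite('pics/d2.png',o)
```

```text
[506.35065072  54.19296716  42.47768487] [-0.89544611 -0.37977419  0.36331944]
```

View pics/d2.png

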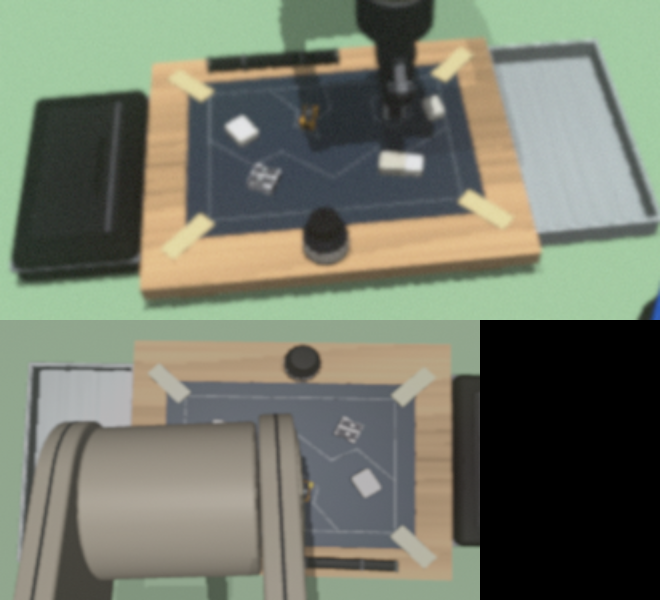

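The scene view shows the fingers standing on the board just beside the small eraser, with nothing touched. I start the first sweep.

move_arm(
  motion="0.05 0.8 -0.1 0 0 0;0.1 1.6 -0.1 0 0 0;0.15 2.5 -0.1 0 0 0;0.2 3.5 -0.1 0 0 0;0.25 4.5 -0.1 0 0 0;0.3 5.5 -0.1 0 0 0;0.35 6.5 -0.1 0 0 0;0.4 7.5 -0.1 0 0 0;0.45 8.5 -0.1 0 0 0;0.5 9.5 -0.1 0 0 0",
)

```text
time: 3.12
tool_pos: [510.6, 150.5, 40.5]
tcp_rot: [-90.0, -0.0, -93.0]
ft_force: [0.2, -0.8, 0.1]
finger_gap: 9.8
```

move_arm(
  motion="0.05 0.8 0 0 0 0;0.1 1.6 0 0 0 0;0.15 2.4 0 0 0 0;0.2 3.2 0 0 0 0;0.2 4 0 0 0 0;0.2 4 0 0 0 0;0.2 4 0 0 0 0",
)

```text
time: 3.7
tool_pos: [512.5, 189.7, 40.4]
tcp_rot: [-90.0, -0.0, -93.0]
ft_force: [0.2, 0.3, 0.1]
finger_gap: 10.0
```

```bash
cat > look.py <<'E'
import sys,cv2
from bench import readout, eyes
s=readout.sense();print(s['time'],s['tool_pos'].round(1),s['ft_force'].round(1))
d=eyes.snapshot('scene')['image']
cv2.imwrite('pics/'+sys.argv[1],cv2.resize(d[130:290,130:470],None,fx=2.2,fy=2.2,interpolation=2))
E
python3 look.py e3.png
```

```text
3.7 [512.5 189.7  40.4] [0.2 0.3 0.1]
```

View pics/e3.png

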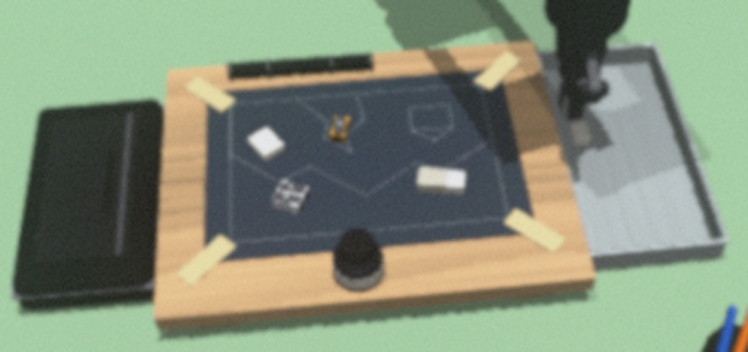

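The small eraser is in the tray (578,130) and the rest are untouched. Next is the long eraser.

move_arm(
  motion="0 0 3 0 0 0;1 -3 5 0 0 0;2.3 -6.5 5 0 0 0;3.6 -10 5 0 0 0;4.9 -13.5 5 0 0 0;6 -17 5 0 0 0;6.6 -18.6 5 0 0 0;6.6 -18.7 4 0 0 0;6.6 -18.7 2 0 0 0;6.6 -18.7 1 0 0 0",
)

```text
time: 4.58
tool_pos: [577.4, 2.0, 48.3]
tcp_rot: [-90.1, 0.0, -93.1]
ft_force: [-0.5, 0.4, -0.4]
finger_gap: 9.9
```

move_arm(
  motion="0 0 -0.5 0 0 0;0 0 -1 0 0 0;0 0 -1 0 0 0;0.05 0.8 -1 0 0 0;0.1 1.6 -1 0 0 0;0.15 2.4 -1 0 0 0;0.2 3.4 -1 0 0 0;0.25 4.4 -1 0 0 0;0.3 5.4 -1 0 0 0;0.35 6.4 -1 0 0 0",
)

```text
time: 5.42
tool_pos: [582.2, 67.8, 40.7]
tcp_rot: [-90.0, 0.0, -93.0]
ft_force: [-0.6, -1.2, -0.5]
finger_gap: 10.2
```

move_arm(
  motion="0.05 1 0 0 0 0;0.1 2 0 0 0 0;0.15 3 0 0 0 0;0.2 4 0 0 0 0;0.25 5 0 0 0 0;0.3 6 0 0 0 0;0.35 7 0 0 0 0;0.4 8 0 0 0 0;0.45 9 0 0 0 0;0.5 9.8 0 0 0 0",
)

```text
time: 6.25
tool_pos: [587.1, 165.6, 40.5]
tcp_rot: [-90.0, 0.0, -93.0]
ft_force: [0.8, -0.9, 0.6]
finger_gap: 10.2
```

move_arm(
  motion="0.05 0.7 0 0 0 0;0.1 1.4 0 0 0 0;0.1 2.1 0 0 0 0;0.15 2.6 0 0 0 0;0.15 2.6 0 0 0 0",
)

```text
time: 6.67
tool_pos: [588.6, 191.4, 40.5]
tcp_rot: [-90.0, 0.0, -93.0]
ft_force: [0.6, 0.8, -0.0]
finger_gap: 10.0
```

```bash
python3 look.py f4.png
```

```text
6.6667 [588.6 191.4  40.5] [ 0.6  0.8 -0. ]
```

View pics/f4.png

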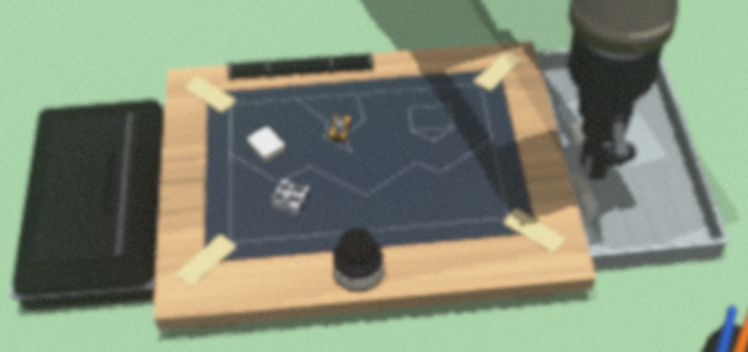

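The long eraser is off the board, lying in the shadow by the tray's near wall, and everything else is unmoved. Next is the brass sharpener, coming down between it and the square eraser.

move_arm(
  motion="0 0 3 0 0 0;-1 -3 5 0 0 0;-2.3 -7 5 0 0 0;-3.6 -10.8 5 0 0 0;-4.9 -14.6 5 0 0 0;-6.2 -18.4 5 0 0 0;-7.5 -22.2 5 0 0 0;-8.6 -25 5 0 0 0;-8.9 -25.8 5 0 0 0;-8.9 -25.8 5 0 0 0",
)

```text
time: 7.55
tool_pos: [498.9, -70.0, 90.6]
tcp_rot: [-90.0, -0.0, -93.3]
ft_force: [-0.3, -0.7, 0.3]
finger_gap: 9.8
```

move_arm(
  motion="0 0 -2 0 0 0;0 0 -3.5 0 0 0;0 0 -3.5 0 0 0",
)

```text
time: 7.8
tool_pos: [497.7, -66.1, 52.5]
tcp_rot: [-90.3, 0.1, -93.0]
ft_force: [-0.8, 0.8, -0.8]
finger_gap: 10.2
```

```bash
python3 look.py g5.png
```

```text
7.8 [497.7 -66.1  52.5] [-0.8  0.8 -0.8]
```

View pics/g5.png

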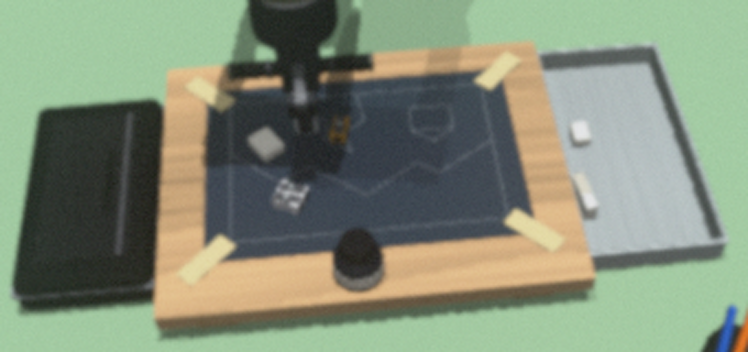

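Both erasers lie in the tray at (580,132) and (585,195). The fingers (303,125) are centred in the gap behind the brass sharpener (340,127).

move_arm(
  motion="0 0 -0.6 0 0 0;0 0 -1.2 0 0 0;0 0 -1.2 0 0 0;0 0 -1.2 0 0 0",
)

```text
time: 8.18
tool_pos: [499.7, -67.4, 43.5]
tcp_rot: [-90.0, 0.0, -93.0]
ft_force: [-0.4, 0.5, 0.7]
finger_gap: 10.0
```

move_arm(
  motion="0 0.5 -0.3 0 0 0;0.05 1.2 -0.3 0 0 0;0.1 2 -0.3 0 0 0;0.15 3 -0.3 0 0 0;0.2 4 -0.3 0 0 0;0.25 5 -0.3 0 0 0;0.3 6 -0.3 0 0 0;0.35 7 -0.3 0 0 0;0.4 8 -0.3 0 0 0;0.45 9 -0.3 0 0 0",
)

```text
time: 9.02
tool_pos: [504.1, 23.5, 40.5]
tcp_rot: [-90.0, 0.0, -93.0]
ft_force: [-0.2, -1.2, 0.7]
finger_gap: 10.0
```

move_arm(
  motion="0.05 1 0 0 0 0;0.1 2 0 0 0 0;0.15 3 0 0 0 0;0.2 4 0 0 0 0;0.25 5 0 0 0 0;0.3 6 0 0 0 0;0.35 7 0 0 0 0;0.4 8 0 0 0 0;0.45 9 0 0 0 0;0.5 9.8 0 0 0 0",
)

```text
time: 9.85
tool_pos: [509.1, 121.5, 40.5]
tcp_rot: [-90.0, 0.0, -93.0]
ft_force: [-0.6, -0.2, -0.1]
finger_gap: 10.1
```

move_arm(
  motion="0.05 0.7 0 0 0 0;0.1 1.4 0 0 0 0;0.1 2.1 0 0 0 0;0.15 2.9 0 0 0 0;0.2 3.7 0 0 0 0;0.25 4.5 0 0 0 0;0.3 5.5 0 0 0 0;0.35 6.5 0 0 0 0;0.35 7 0 0 0 0;0.35 7 0 0 0 0",
)

```text
time: 10.68
tool_pos: [512.6, 191.7, 40.5]
tcp_rot: [-90.0, 0.0, -93.0]
ft_force: [0.2, -0.4, 0.5]
finger_gap: 9.7
```

```bash
python3 look.py h6.png
```

```text
10.6833 [512.6 191.7  40.5] [ 0.2 -0.4  0.5]
```

View pics/h6.png

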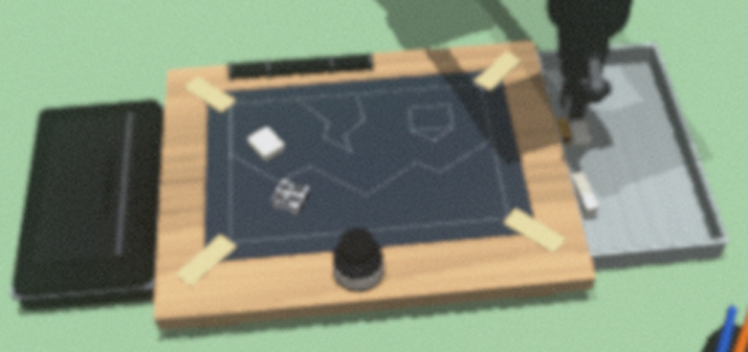

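move_arm(
  motion="0 0 3 0 0 0;0 -3 5 0 0 0;0 -7 5 0 0 0;-0.1 -11 5 0 0 0;-0.2 -15 5 0 0 0;-0.3 -19 5 0 0 0;-0.4 -23 5 0 0 0;-0.5 -27 5 0 0 0;-0.5 -31 5 0 0 0;-0.5 -33.5 5 0 0 0",
)

```text
time: 11.57
tool_pos: [506.9, -148.7, 90.8]
tcp_rot: [-90.0, -0.1, -93.1]
ft_force: [-0.1, 0.3, -0.6]
finger_gap: 10.2
```

move_arm(
  motion="0 -0.6 0 0 0 0;0 -0.6 -1.5 0 0 0;0 -0.6 -1.5 0 0 0",
)

```text
time: 11.82
tool_pos: [506.0, -150.7, 73.3]
tcp_rot: [-90.2, 0.1, -93.1]
ft_force: [-0.5, 0.8, -0.9]
finger_gap: 9.9
```

Run:
```python
import cv2,numpy as np
from bench import readout, eyes
s=readout.sense();print(s['time'],s['tool_pos'].round(1),s['ft_force'].round(1))
d=eyes.snapshot('scene')['image'];t=eyes.snapshot('top')['image']
o=np.zeros((600,800,3),'uint8')
o[:320,:680]=cv2.resize(d[130:290,130:470],(680,320))
o[320:,:300]=cv2.resize(d[140:250,370:470],(300,280),interpolation=2)
o[320:,310:710]=cv2.resize(t[140:296,175:397],(400,280),interpolation=2)
cv2.imwrite('pics/i7.png',o)
```

```text
11.8167 [ 506.  -150.7   73.3] [-0.5  0.8 -0.9]
```

View pics/i7.png

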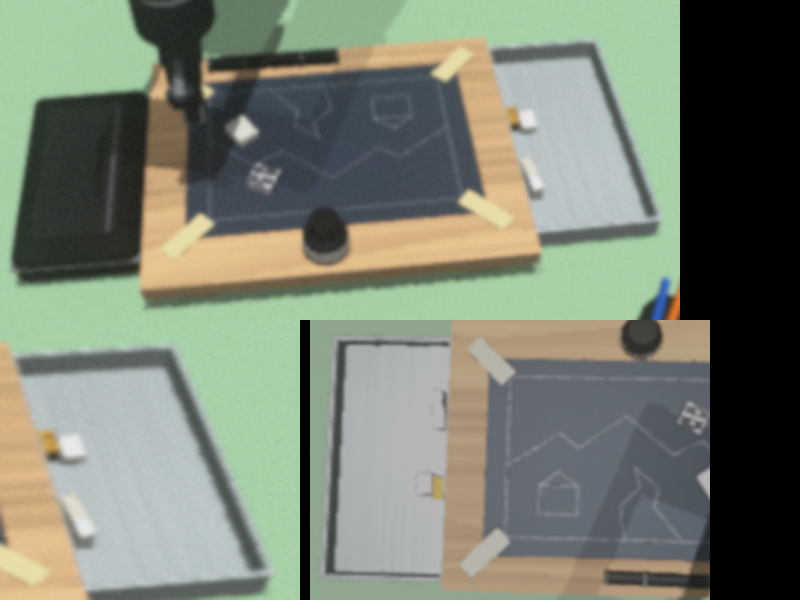

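The brass sharpener is in the tray beside the small eraser, just inside the near wall: scene panel (515,117), top panel (437,487). So the last two don't land on others, I aim the square toward smaller x and the double sharpener toward larger x, turning the fingers to match.

move_arm(
  motion="0.3 0 0 0 0 5;0.6 0 0 0 0 10;0.6 0 -1.5 0 0 10;0.6 0 -2.6 0 0 10;0.6 0 -3.3 0 0 10;0.6 0 -3.5 0 0 10;0.6 0 -3.5 0 0 10",
)

```text
time: 12.5
tool_pos: [512.8, -150.0, 39.6]
tcp_rot: [-90.1, 0.1, -83.0]
ft_force: [-0.6, -0.5, -0.1]
finger_gap: 9.9
```

move_arm(
  motion="-0.1 0.7 0 0 0 0;-0.2 1.5 0 0 0 0;-0.3 2.4 0 0 0 0;-0.4 3.4 0 0 0 0;-0.55 4.4 0 0 0 0;-0.7 5.4 0 0 0 0;-0.8 6.4 0 0 0 0;-0.95 7.4 0 0 0 0;-1.05 8.4 0 0 0 0;-1.2 9.4 0 0 0 0",
)

```text
time: 13.33
tool_pos: [501.5, -55.5, 40.5]
tcp_rot: [-90.0, -0.0, -83.0]
ft_force: [-0.4, -0.3, -0.6]
finger_gap: 9.4
```

move_arm(
  motion="-0.13 1 0 0 0 0;-0.25 2 0 0 0 0;-0.4 3 0 0 0 0;-0.5 4 0 0 0 0;-0.65 5 0 0 0 0;-0.75 6 0 0 0 0;-0.9 7 0 0 0 0;-1 8 0 0 0 0;-1.15 9 0 0 0 0;-1.25 10 0 0 0 0",
)

```text
time: 14.17
tool_pos: [488.9, 44.3, 40.5]
tcp_rot: [-90.0, -0.0, -83.0]
ft_force: [0.3, -1.0, 0.5]
finger_gap: 10.4
```

move_arm(
  motion="-0.13 1 0 0 0 0;-0.25 2 0 0 0 0;-0.4 3 0 0 0 0;-0.5 4 0 0 0 0;-0.65 5 0 0 0 0;-0.75 6 0 0 0 0;-0.9 7 0 0 0 0;-1 8 0 0 0 0;-1.15 9 0 0 0 0;-1.25 9.8 0 0 0 0",
)

```text
time: 15.0
tool_pos: [476.4, 142.5, 40.5]
tcp_rot: [-90.0, 0.0, -83.0]
ft_force: [-0.2, -0.0, -0.3]
finger_gap: 10.1
```

move_arm(
  motion="-0.1 0.7 0 0 0 0;-0.2 1.4 0 0 0 0;-0.3 2.2 0 0 0 0;-0.4 3.2 0 0 0 0;-0.5 4 0 0 0 0;-0.5 4.5 0 0 0 0;-0.5 4.5 0 0 0 0",
)

```text
time: 15.58
tool_pos: [471.5, 187.5, 40.5]
tcp_rot: [-90.0, 0.0, -83.0]
ft_force: [0.1, 0.2, -0.8]
finger_gap: 10.1
```

```bash
python3 look.py j8.png
```

```text
15.5833 [471.5 187.5  40.5] [ 0.1  0.2 -0.8]
```

View pics/j8.png

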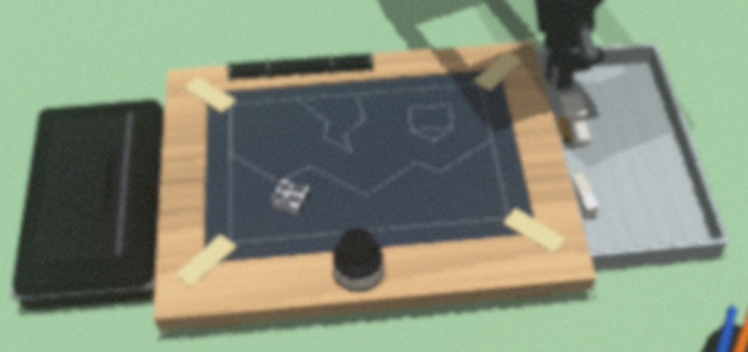

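The square is in the tray at (570,100), and the double sharpener (290,196) is the last one left on the board.

move_arm(
  motion="0 0 3 0 0 0;0.8 -3 5 0 0 -4;1.8 -7 5 0 0 -8;3 -10.8 5 0 0 -12;4.2 -14.6 5 0 0 -16;5.4 -18.4 5 0 0 -19.4;6.6 -22.2 5 0 0 -19.4;7.8 -26 5 0 0 -19.4;8.9 -29.8 5 0 0 -19.4;9.4 -31.9 5 0 0 -19.4",
)

```text
time: 16.47
tool_pos: [566.2, -137.3, 90.8]
tcp_rot: [-89.9, -0.1, -102.6]
ft_force: [-0.7, 0.8, 0.1]
finger_gap: 10.1
```

move_arm(
  motion="0 0 0 0 0 0;0 0 0 0 0 0;0 0 -2 0 0 0;0 0 -3.5 0 0 0;0 0 -4.5 0 0 0;0 0 -5 0 0 0;0 0 -5 0 0 0",
)

```text
time: 17.05
tool_pos: [564.3, -131.4, 39.0]
tcp_rot: [-90.2, 0.0, -102.4]
ft_force: [-0.3, 0.2, -0.7]
finger_gap: 9.8
```

move_arm(
  motion="0.15 0.7 0 0 0 0;0.35 1.5 0 0 0 0;0.55 2.4 0 0 0 0;0.75 3.4 0 0 0 0;0.95 4.4 0 0 0 0;1.2 5.4 0 0 0 0;1.4 6.4 0 0 0 0;1.65 7.4 0 0 0 0;1.85 8.4 0 0 0 0;2.05 9.4 0 0 0 0",
)

```text
time: 17.88
tool_pos: [586.3, -37.5, 40.5]
tcp_rot: [-90.0, -0.0, -102.4]
ft_force: [-0.4, -0.0, 0.7]
finger_gap: 9.9
```

```bash
python3 look.py k9.png
```

```text
17.8833 [586.3 -37.5  40.5] [-0.4 -0.   0.7]
```

View pics/k9.png

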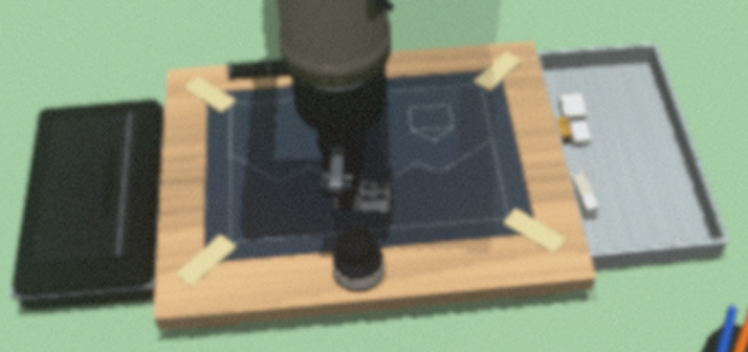

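The double sharpener (372,196) sits flush ahead of the fingers and clear of the bottle (359,260). The four others are in the tray. I continue the push.

move_arm(
  motion="0.2 1 0 0 0 0;0.45 2 0 0 0 0;0.65 3 0 0 0 0;0.9 4 0 0 0 0;1.1 5 0 0 0 0;1.3 6 0 0 0 0;1.55 7 0 0 0 0;1.75 8 0 0 0 0;2 9 0 0 0 0;2.2 10 0 0 0 0",
)

```text
time: 18.77
tool_pos: [608.3, 62.4, 40.5]
tcp_rot: [-90.0, 0.0, -102.4]
ft_force: [1.0, 0.5, -0.3]
finger_gap: 9.9
```

move_arm(
  motion="0.2 1 0 0 0 0;0.45 2 0 0 0 0;0.65 3 0 0 0 0;0.9 4 0 0 0 0;1.1 5 0 0 0 0;1.3 6 0 0 0 0;1.5 7 0 0 0 0;1.7 7.8 0 0 0 0;1.9 8.6 0 0 0 0;2 9.4 0 0 0 0",
)

```text
time: 19.6
tool_pos: [628.4, 156.1, 40.5]
tcp_rot: [-90.0, -0.0, -102.4]
ft_force: [-0.2, 0.5, -0.3]
finger_gap: 10.2
```

move_arm(
  motion="0.15 0.8 0 0 0 0;0.35 1.6 0 0 0 0;0.5 2.4 0 0 0 0;0.6 3 0 0 0 0;0.6 3 0 0 0 0;0.6 3 2 0 0 0;0.6 3 5 0 0 0;0.6 2 8 0 0 0",
)

```text
time: 20.27
tool_pos: [632.6, 176.2, 119.8]
tcp_rot: [-90.2, -0.0, -102.4]
ft_force: [0.8, -0.5, 0.3]
finger_gap: 10.0
```

move_arm(
  motion="-2 -3 2 0 0 0;-5 -7 5 0 0 0;-8 -10 8 0 0 0;-11 -13 10 0 0 0;-14 -16 12 0 0 0;-16 -19 12 0 0 0;-18 -22 12 0 0 0;-19 -25 12 0 0 0;-19 -28 12 0 0 0;-19 -28 12 0 0 0",
)

```text
time: 21.1
tool_pos: [442.5, -111.1, 241.4]
tcp_rot: [-89.9, -0.2, -102.8]
ft_force: [0.3, 0.8, -0.5]
finger_gap: 10.0
```

Run:
```python
import cv2,numpy as np,pickle
from bench import readout, eyes
from h import ray
s=readout.sense();print(s['time'],s['tool_pos'].round(1),s['ft_force'].round(1))
D=eyes.snapshot('scene');d=D['image'];t=eyes.snapshot('top')['image']
o=np.zeros((600,800,3),'uint8')
o[:300,:540]=cv2.resize(d[130:310,130:454],(540,300))
o[300:,:330]=cv2.resize(d[140:250,360:480],(330,300),interpolation=2)
o[300:,340:]=cv2.resize(t[130:302,175:440],(460,300),interpolation=2)
cv2.imwrite('pics/l10.png',o)
a=pickle.load(open('scene.pkl','rb'))['image']
df=cv2.absdiff(a,d).max(2)
print({n:int((df[y0:y1,x0:x1]>50).sum()) for n,(x0,y0,x1,y1) in dict(bottle=(278,230,308,265),tmarker=(272,290,365,310),case=(135,172,203,272)).items()})
```

```text
21.1 [ 442.5 -111.1  241.4] [ 0.3  0.8 -0.5]
{'bottle': 0, 'tmarker': 0, 'case': 1}
```

View pics/l10.png

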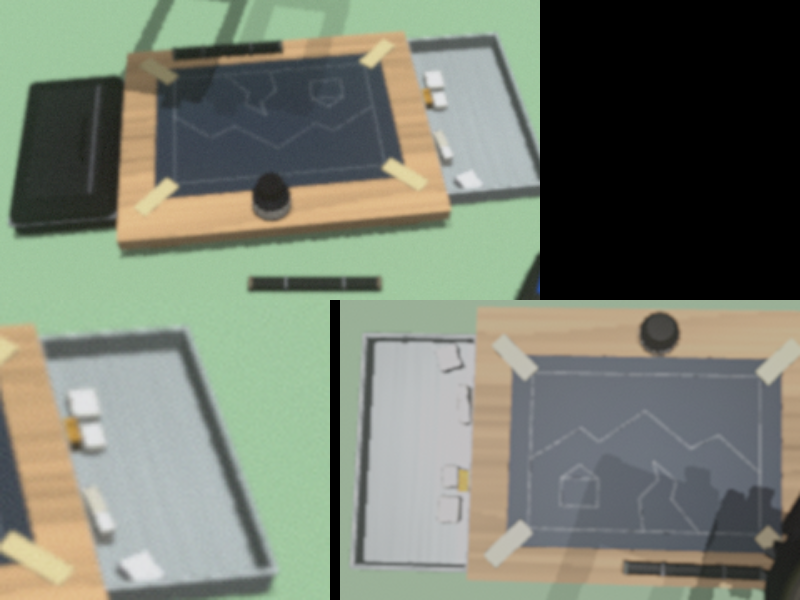

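All five pieces are in the tray and the bystanders are unchanged. I'll check the brass sharpener's height by triangulating its centre from both views, then hand in.

Run:
```python
import pickle
from h import *
from bench import eyes,r
t=eyes.snapshot('top');s=eyes.snapshot('scene')
def cen(d,roi):
    x0,y0,x1,y1=roi;h=cv2.cvtColor(d['image'][y0:y1,x0:x1],cv2.COLOR_BGR2HSV);m=cv2.inRange(h,(15,90,60),(35,255,255))
    ys,xs=np.nonzero(m);return [xs.mean()+x0,ys.mean()+y0],len(xs)
a,n=cen(t,(240,225,247,242));b,k=cen(s,(380,182,392,197));print(a,n,b,k)
zs=np.arange(0,60,3);e=[np.linalg.norm(ray(t,[a],z)-ray(s,[b],z)) for z in zs]
z=zs[int(np.argmin(e))];print('z',z,min(e),ray(t,[a],z),ray(s,[b],z))
if z<33: print('in',r.hand_in())
```

```text
[np.float64(245.0), np.float64(233.0)] 33 [np.float64(383.7368421052632), np.float64(189.23684210526315)] 76
z 12 7.43660749613563 [[510.9438268  190.13450697  12.        ]] [[510.41515143 182.71671529  12.        ]]
the job is handed in; nothing more can be done
in None
```

I swept all three erasers and both sharpeners one at a time along the board and off its end into the tray. The fingers were nearly shut and only pushed, and the job was handed in at about 21 s.

- **Pieces:** The last pictures from both cameras show all five in the tray and none left on the board.
- **Bystanders:** A picture comparison in the scene view showed the ink bottle, table marker and case unchanged. I checked the marker on the board only by eye, and it looked unmoved.
- **Forces:** Each reading I took, at the end of a move, was within about 1.5 N.
- **Weakest check:** The brass sharpener came out at about 12 mm high, at roughly (511, 186) in the tray. The two views disagreed there by about 7 mm, because the brass mask in the scene view also caught some of the board's wood edge. The sharpener lies against the small eraser by the tray's near wall, and it may be tilted.

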